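Push the wet linocut block into its drying bay

ROBOT

A 6-joint arm with a two-finger parallel gripper is mounted at the origin on the work surface. World frame = base frame: x ahead of the robot, y to its left, z up, the work surface at z = 0. Lengths are in m, angles in degrees, forces in N, time in s.
With the tool pointing down it reaches from about 0.4 to 0.825 m from the base axis. Payload 7 kg.
Tool frame: the origin (TCP) lies at the very end of the fingers, on their centre line; the grasp point (between the pads) lies 19 mm behind it (ctrl.hold_point_z is the distance from the TCP to the grasp point, in m); z points along the fingers, y is the line along which they close (so a half turn about z gives the same grasp; the last joint's range is limited). The gripper opens to 88 mm and grips with 3 to 60 N. Pads are 19 mm wide; open, the fingers measure 130 mm over their backs; the gripper's body (78 mm by 193 mm) begins 47 mm behind the grasp point.
Start: joints at [87.382, 20.546, 0.682, 0, -70.136, -16.507], TCP at [0.221, 0.638, 0.227] pointing down, gripper open.
Joint ranges: [-176.03, 176.03], [-82.01, 121.73], [-58.28, 71.71], [-173.87, 95.51], [-174.79, -0.11], [-173.66, 173.66]. Speed limits (degrees/s): [136.94, 136.94, 172.46, 180, 180, 180].

INTERFACE

Orientations are given as [roll, pitch, yaw] about the fixed x, y, z axes, in that order (R = Rz(yaw) Ry(pitch) Rx(roll)).
In Python, from plant import sensors, viewer, workorder, ctrl gives the robot as it stands.
- The arm moves only by the shell command python3 -m pendant 'ROWS'. ROWS is JSON, a list of rows, each a list of 3 entries, a list of its own where there are three numbers: the opening, from -1 (shut) to 1 (fully open), so that 0 is half open, then the shift along the tool's x, y, z in m, then the turn, a rotation vector about the tool's x, y, z in degrees. A call has 1 to 10 rows; each row is the pose to reach, as a shift and turn from the pose commanded when the call began, along the tool's axes at that moment; what a row does not reach only later rows make up. A row lasts 1/12 s, in which the tool goes at most 41.7 mm and 7.16 degrees, less where a joint would pass 70% of its speed; a pose out of reach is approached as far as the arm can. A call with a gripper value outside its range is refused whole. The fingers move at their own pace and stop on an object; the grip force is fixed at half the most. Time passes only in rows, so rows that repeat a pose let the fingers close. It gives the time, the measured TCP pose, the force, the opening and the grip force at its end, in the units of the state.
- sensors.get_obs(): the state, without advancing time (a new reading comes with each control period).
- viewer.snapshot(name): name is "scene" or "side" or "wrist"; returns the picture (420x560x3 uint8, red, green, blue); there is no depth.
- viewer.camera_params(name): a dict with "fx", "fy", "cx", "cy" (pixels), "dist" ([k1, k2, p1, p2, k3] as OpenCV has them; the pictures are not rectified), "extrinsics" (4x4, takes a point from world to camera coordinates). Camera axes: x right, y up, looking along -z (the intrinsics and any distortion apply to the point x, -y, -z); pixel columns grow to the right and rows downward; lengths in m; the calibration is good to about 2 mm. A picture is of the moment at which its call begins: read the wrist's pose just before it. camera_params takes no time and is no camera call; for the wrist camera it gives the pose at the moment of the call.
- workorder.close_job(): hands the job in; it is judged then, once.
The state is a dict: "clock": time; "joint_pos": joint angles; "qvel": joint speeds; "tau": joint torques, N m; "tool_pos": TCP position; "orientation": TCP orientation; "force": force on the tool from outside, world axes, zero at the start; "moment": the same for the moment, N m; "opening": finger opening in m; "gripper_force": force on a finger pad.
Only numpy, scipy, OpenCV 4.12 (cv2) and the standard library are available. Lean on these libraries where they do the work, as an engineer would, in place of code of your own. Each camera call takes 0.05 s, during which the arm holds its last target. There are 200 camera calls.

TASK

The face of the linocut block is wet, so leave it lying flat on the bench and, without picking it up or touching its face, push it by its edges lengthwise through the gap between the two steel posts and on into the drying bay, until its leading end lies flush against the stop rail at the back. Leave the can, the ink roller and the tape where they are.

Things in the scene. Friction and masses are not known exactly. Their poses are not given: they have to be found in the camera images.
- block: loose wooden block flat on the bench, 120 (its x) x 100 (its y) x 18 mm high, plain wood edges, wet black lino on top; 0.13 to 0.27 kg, slides with 1 to 2 N. Origin at the centre of its underside; x along its length, either end may lead. Starts 150 to 210 mm before the posts, up to 45 mm off the bay's centre line and turned up to 0.5 rad from it.
- face: the wet inked lino sheet glued on top of the block, black with thin grey lines, 100 x 80 x 3 mm, set back 10 mm from every edge of the block, its top 21 mm above the bench; must not be touched. Origin at the centre of its underside, 18 mm above the block's origin, same axes as the block.
- bay: drying bay screwed to the bench, immovable, no floor (the block slides on the bench). Origin at bench height midway between the two posts; x points into the bay (the pushing direction), y across. Round steel posts, 40 mm diameter, 45 mm high, at x = 0, y = +73.5 and -73.5 mm: a gap of 107 mm. Behind, wooden side rails 25 mm high, x = 25 to 175 mm, 115 mm apart inside.
- bay_stop (a point): point at bench height in the middle of the near face of the bay's stop rail (dark wood, 32 mm high, 22 mm thick), at x = 155 mm in the bay's frame, same axes as the bay. The block is home with its leading end here, its centre at x = 95 mm and its trailing end at x = 35 mm of the bay, so the fingers follow it past the posts.
- can: bystander: ink can with a paper label, 68 mm diameter, 62 mm high, loose, origin at the centre of its underside; beside the bay, leave it alone
- brayer: bystander: ink roller, a black rubber roller 36 mm diameter and 70 mm long (along its y) with a wooden handle reaching 156 mm towards its -x, about 40 mm high, loose, origin on the bench under the middle of the roller; behind the bay; leave it alone
- roll: bystander: roll of brown paper tape lying flat, 100 mm outside and 76 mm inside diameter, 25 mm high, loose, origin at the centre of its underside, behind the bay; leave it alone
Things that resemble listed ones, but are neither listed nor needed, are in the scene too. What is shaped like the block but blue, green or orange is not meant.

How it is judged:
By the outcome, as a careful person would: the job done as asked, in the order asked, and still so for the second after the job is handed in, with the robot touching nothing.
It also fails if it takes over 72 s, if anything falls off the work surface, if the arm or the gripper's body presses on something with over 40 N, if the wrist force passes 120 N, or if a joint passes its speed limit or range.

## Working session

There is one attempt and no reset: what is moved stays moved. The work goes in short steps, Python scripts to look and compute and a shell command to move; the robot and the scene stay as the last step left them, time stands still between calls to the robot, and variables do not carry over. Pictures are saved under pics/ and viewed, at most 13 in all, crops included, and the job is handed in when it is done.

```bash
mkdir -p pics; ls; python3 - <<'E'
from plant import sensors, viewer
import cv2
o=sensors.get_obs();print({k:o[k] for k in('clock','tool_pos','orientation','opening','force')})
for n in('scene','side'):
    im=viewer.snapshot(n);cv2.imwrite(f'pics/{n}0.png',im[:,:,::-1])
    p=viewer.camera_params(n);print(n,p)
E
```

```text
pics
{'clock': 0.0, 'tool_pos': array([0.22102831, 0.6372557 , 0.22562216]), 'orientation': array([ 1.79904427e+02, -8.56468973e-03, -1.91344120e+01]), 'opening': 0.08749260370779244, 'force': array([-0.04604499,  0.78337191,  0.69656364])}
scene {'fx': 495.6852472288236, 'fy': 495.6852472288236, 'cx': 275.94996999016985, 'cy': 214.23890256001604, 'dist': array([-0.08968084,  0.        ,  0.        ,  0.        ,  0.        ]), 'extrinsics': array([[-0.71883722,  0.69497424,  0.01684809,  0.40892696],
       [-0.44423906, -0.4778644 ,  0.75782404,  0.19323628],
       [ 0.53471929,  0.53726755,  0.65224142, -1.68554067],
       [ 0.        ,  0.        ,  0.        ,  1.        ]])}
side {'fx': 482.2003638148751, 'fy': 482.2003638148751, 'cx': 278.2032924773866, 'cy': 212.01054992486945, 'dist': array([-0.1053397,  0.       ,  0.       ,  0.       ,  0.       ]), 'extrinsics': array([[ 0.95199399, -0.30566943,  0.01654199, -0.5255132 ],
       [ 0.19939234,  0.66018771,  0.72415115, -0.13920925],
       [-0.23227169, -0.68608919,  0.68944288, -1.03222624],
       [ 0.        ,  0.        ,  0.        ,  1.        ]])}
```

View pics/scene0.png

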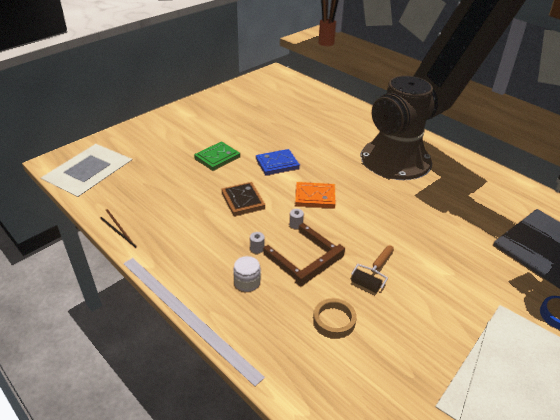

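View pics/side0.png

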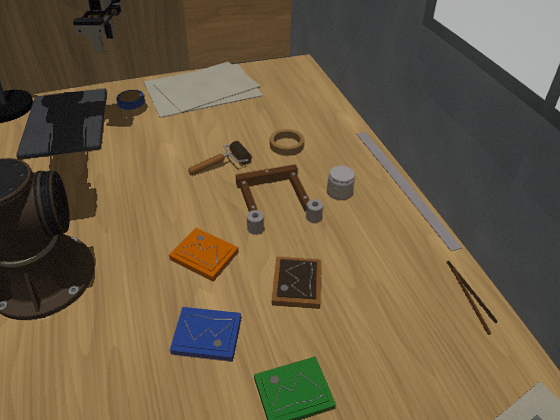

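The wanted block is at scene (243,198) and side (297,282), in plain wood with a black face. The lookalikes are green (217,155), blue (277,161) and orange (315,194) in scene. The posts are at side (256,222) and (314,211), the stop rail near (267,176). I'll check with a close crop.

```bash
cat > h.py <<'E'
import numpy as np, cv2
from plant import viewer
def cast(px,p,z):
    """pixels (N,2) -> world xy on plane height z"""
    K=np.array([[p['fx'],0,p['cx']],[0,p['fy'],p['cy']],[0,0,1.]])
    u=cv2.undistortPoints(np.asarray(px,float).reshape(-1,1,2),K,np.array(p['dist'])).reshape(-1,2)
    d=np.c_[u[:,0],-u[:,1],-np.ones(len(u))]
    R,t=p['extrinsics'][:3,:3],p['extrinsics'][:3,3]
    c=-R.T@t; w=d@R
    return (c+w*((z-c[2])/w[:,2])[:,None])[:,:2]
def proj(P,p):
    K=np.array([[p['fx'],0,p['cx']],[0,p['fy'],p['cy']],[0,0,1.]])
    q=np.asarray(P,float).reshape(-1,3)@p['extrinsics'][:3,:3].T+p['extrinsics'][:3,3]
    q=q*[1,-1,-1]
    return cv2.projectPoints(q.reshape(-1,1,3),np.zeros(3),np.zeros(3),K,np.array(p['dist']))[0].reshape(-1,2)
E
python3 - <<'E'
import cv2
im=cv2.imread('pics/side0.png')[155:315,215:375]
cv2.imwrite('pics/crop0.png',cv2.resize(im,(600,600),interpolation=cv2.INTER_CUBIC))
E
```

```text
(no output)
```

View pics/crop0.png

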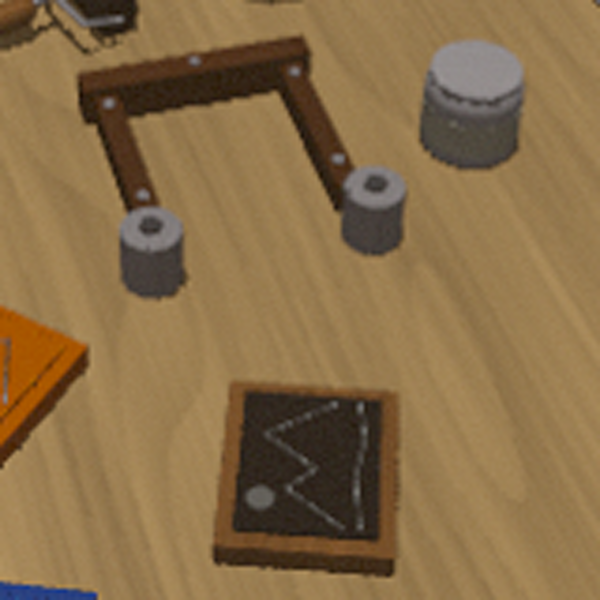

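The crop shows the black-faced wooden block with face corners near crop (247,391), (382,402), (380,541), (234,530), and post-top bores at (152,226) and (376,184). The choice is confirmed.

```bash
cat >> h.py <<'E'
def face(im,p,seed,r=60,thr=75,z=.021):
    """dark face mask round seed pixel -> center xy, yaw(deg) of long axis, sizes"""
    m=(im.max(2)<thr).astype(np.uint8); k=np.zeros_like(m)
    x,y=map(int,seed); k[max(0,y-r):y+r,max(0,x-r):x+r]=1; m=cv2.morphologyEx(m*k,cv2.MORPH_CLOSE,np.ones((5,5)))
    cs,_=cv2.findContours(m,0,2)
    c=max(cs,key=cv2.contourArea); w=cast(c.reshape(-1,2),p,z)
    (cx,cy),(a,b),t=cv2.minAreaRect((w*1000).astype(np.float32))
    if a<b:a,b,t=b,a,t+90
    return np.round([cx,cy,a,b,(t+90)%180-90],1)
E
python3 - <<'E'
from h import *
for n,s,posts in(('side',(297,282),[(255.5,215.3),(315.3,204.1)]),('scene',(243,198),[(257,236),(296.5,213)])):
    im=cv2.imread(f'pics/{n}0.png');p=viewer.camera_params(n)
    for thr in (55,65,75,85):print(n,thr,face(im,p,s,25,thr))
    # post tops: bright low-saturation blobs
    hsv=cv2.cvtColor(im,cv2.COLOR_BGR2HSV)
    for q in posts:
        x,y=map(int,q);sub=hsv[y-10:y+11,x-12:x+13]
        m=((sub[...,1]<40)&(sub[...,2]>115)).astype(np.uint8);m=cv2.morphologyEx(m,cv2.MORPH_CLOSE,np.ones((5,5)))
        c=max(cv2.findContours(m,0,2)[0],key=cv2.contourArea).reshape(-1,2)+[x-12,y-10]
        w=cast(c,p,.045)*1000
        (cx,cy),r=cv2.minEnclosingCircle(w.astype(np.float32));print(n,'post',round(cx,1),round(cy,1),'r',round(r,1),'manual',cast([q],p,.045)*1000, sub[...,2].max())
E
```

```text
side 55 [ 533.6 -185.2   99.2   78.    68.1]
side 65 [ 533.8 -185.3  100.3   78.3   67.7]
side 75 [ 530.  -195.2  123.1   95.1   67.6]
side 85 [ 530.  -195.1  123.3   95.1   67.6]
side post 494.9 9.0 r 27.4 manual [[4.96045341e+02 1.45987885e-01]] 163
side post 640.6 -2.5 r 19.5 manual [[642.72901731  -4.07838698]] 162
scene 55 [ 535.3 -180.1   94.8   72.4   63.2]
scene 65 [ 536.1 -178.6   96.8   75.9   68.2]
scene 75 [ 546.7 -170.5  121.3   91.6   67.3]
scene 85 [ 547.3 -167.2  128.1   97.4   69.8]
scene post 643.3 2.0 r 19.3 manual [[640.6255181    0.86740704]] 238
scene post 497.3 6.3 r 19.6 manual [[496.55942909   6.86417648]] 241
```

```bash
cat >> h.py <<'E'
from plant import sensors
from scipy.spatial.transform import Rotation as Ro
def to(*targets):
    """targets (x,y,z mm, yaw deg): print shift (m) and turn in the tool frame from now"""
    o=sensors.get_obs();R=Ro.from_euler('xyz',o['orientation'],degrees=True)
    print('t',round(o['clock'],2),'tcp',np.round(o['tool_pos']*1000,1),'rpy',np.round(o['orientation'],1),'F',np.round(o['force'],1))
    for x,y,z,w in targets:
        d=R.inv().apply(np.array([x,y,z])/1000-o['tool_pos'])
        r=(R.inv()*Ro.from_euler('xyz',[180,0,w],degrees=True)).as_rotvec(degrees=True)
        print('shift',np.round(d,4),'turn',np.round(r,2))
E
python3 -c "
from h import *
to((450,350,200,-60),(502.5,-261.6,150,-112.3))"; python3 -m pendant -h | head -5
```

```text
t 0.1 tcp [221.  637.3 225.7] rpy [179.9  -0.  -19.1] F [ 0.5 -0.3  1.4]
shift [0.3105 0.1964 0.0261] turn [ 8.000e-02 -4.000e-02  4.087e+01]
shift [0.5605 0.7569 0.0769] turn [ 6.000e-02 -7.000e-02  9.317e+01]invalid input: not JSON, or not a number
```

```bash
python3 -m pendant '[[0,[0.31,0.196,0.026],[0,0,41]],[0,[0.31,0.196,0.026],[0,0,41]],[0,[0.31,0.196,0.026],[0,0,41]],[0,[0.31,0.196,0.026],[0,0,41]],[0,[0.31,0.196,0.026],[0,0,41]],[0,[0.31,0.196,0.026],[0,0,41]],[0,[0.31,0.196,0.026],[0,0,41]],[0,[0.31,0.196,0.026],[0,0,41]],[0,[0.31,0.196,0.026],[0,0,41]],[0,[0.31,0.196,0.026],[0,0,41]]]'
python3 -c "
from h import *
to((502.5,-261.6,150,-112.3))"
```

```text
clock: 0.93
tool_pos: [0.4519, 0.3462, 0.1998]
orientation: [179.9, -0.1, -60.4]
force: [-0.7, 1.8, -0.4]
opening: 0.044
gripper_force: 0.0
t 0.93 tcp [451.9 346.2 199.8] rpy [ 1.799e+02 -1.000e-01 -6.040e+01] F [-0.7  1.8 -0.4]
shift [0.5533 0.2565 0.0509] turn [ 0.07 -0.11 51.94]
```

```bash
python3 -m pendant '[[0,[0.28,0.13,0.025],[0,0,52]],[0,[0.28,0.13,0.025],[0,0,52]],[0,[0.28,0.13,0.025],[0,0,52]],[0,[0.28,0.13,0.025],[0,0,52]],[0,[0.28,0.13,0.025],[0,0,52]],[0,[0.28,0.13,0.025],[0,0,52]],[0,[0.28,0.13,0.025],[0,0,52]],[0,[0.28,0.13,0.025],[0,0,52]],[0,[0.28,0.13,0.025],[0,0,52]],[0,[0.28,0.13,0.025],[0,0,52]]]'
python3 -c "
from h import *
to((502.5,-261.6,150,-112.3))"
```

```text
clock: 1.77
tool_pos: [0.4764, 0.0423, 0.1754]
orientation: [180.0, -0.0, -112.2]
force: [0.2, 0.5, 0.3]
opening: 0.0442
gripper_force: 0.0
t 1.77 tcp [476.4  42.3 175.4] rpy [ 180.    -0.  -112.2] F [0.2 0.5 0.3]
shift [ 0.2714 -0.1393  0.0254] turn [ 0.02 -0.02  0.05]
```

```bash
python3 -m pendant '[[0,[0.271,-0.139,0.025],[0,0,0]],[0,[0.271,-0.139,0.025],[0,0,0]],[0,[0.271,-0.139,0.025],[0,0,0]],[0,[0.271,-0.139,0.025],[0,0,0]],[0,[0.271,-0.139,0.025],[0,0,0]],[0,[0.271,-0.139,0.025],[0,0,0]],[0,[0.271,-0.139,0.025],[0,0,0]],[0,[0.271,-0.139,0.025],[0,0,0]],[0,[0.271,-0.139,0.025],[0,0,0]],[0,[0.271,-0.139,0.025],[0,0,0]]]'
python3 - <<'E'
from h import *
to((502.5,-261.6,8,-112.3))
for n in('wrist','scene','side'):
    p=viewer.camera_params(n);im=viewer.snapshot(n)[:,:,::-1];cv2.imwrite(f'pics/{n}1.png',im)
    if n=='wrist':
        print(p['extrinsics'].round(3).tolist(),p['fx'])
        for a in[(512,-238.5),(535,-183),(641.7,-1),(496.5,3)]: print(a,proj([a[0]/1e3,a[1]/1e3,.018],p).round())
E
```

```text
clock: 2.6
tool_pos: [0.5035, -0.2599, 0.1499]
orientation: [179.9, -0.0, -112.2]
force: [-1.1, 0.6, -0.1]
opening: 0.0436
gripper_force: 0.0
t 2.6 tcp [ 503.5 -259.9  149.9] rpy [ 179.9   -0.  -112.2] F [-1.1  0.6 -0.1]
shift [1.900e-03 1.000e-04 1.419e-01] turn [ 0.07 -0.01  0.15]
[[-0.926, 0.378, 0.0, 0.564], [-0.359, -0.881, -0.309, -0.034], [-0.116, -0.286, 0.951, -0.335], [0.0, 0.0, 0.0, 1.0]] 319.43574140507104
(512, -238.5) [[275. 224.]]
(535, -183) [[275. 279.]]
(641.7, -1) [[250. 431.]]
(496.5, 3) [[365. 398.]]
```

View pics/wrist1.png

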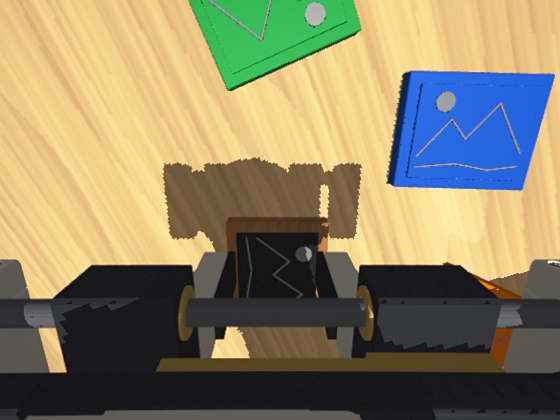

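Wrist view: the block's trailing edge is at row ~219, columns 229–328, squared to the tool. The green decoy is well behind it (row <90). Next I compare with my prediction and re-measure in scene.

```bash
python3 - <<'E'
from h import *
p=viewer.camera_params('wrist')
w=cast([(229,219),(328,219)],p,.018)*1000;print(w, w.mean(0), np.linalg.norm(w[1]-w[0]))
w=cast([(237,233),(316,233)],p,.021)*1000;print(w, w.mean(0), np.linalg.norm(w[1]-w[0]))
im=cv2.imread('pics/side0.png');p=viewer.camera_params('side')
# stop rail front top edge, crop px / 3.75 + offset
q=np.array([(82,97),(308,70)])/3.75+[215,155]; print(cast(q,p,.032)*1000)
# block top corners
q=np.array([(233,383),(398,392),(392,558),(215,545)])/3.75+[215,155]; print(cast(q,p,.018)*1000)
# green block near edge
print(cast([(256,390),(320,358)],p,.018)*1000)
E
```

```text
[[ 551.87344621 -258.19856384]
 [ 463.31288212 -222.35904977]] [ 507.59316416 -240.27880681] 95.53765896580688
[[ 549.86001868 -243.00193958]
 [ 478.89242253 -214.28550843]] [ 514.3762206 -228.643724 ] 76.55738449672809
[[488.57567056 148.22405383]
 [645.31137284 131.58920841]]
[[ 512.57296928 -114.1547354 ]
 [ 602.89936063 -149.13602116]
 [ 556.60330331 -258.48420586]
 [ 467.89136262 -222.00366457]]
[[ 382.70629173 -398.58521176]
 [ 513.14752359 -373.16158898]]
```

```bash
python3 -m pendant '[[0,[0,0,0.035],[0,0,0]],[0,[0,0,0.07],[0,0,0]],[0,[0,0,0.105],[0,0,0]],[0,[0,0,0.13],[0,0,0]],[0,[0,0,0.141],[0,0,0]],[0,[0,0,0.141],[0,0,0]],[0,[0,0,0.141],[0,0,0]]]'
python3 -m pendant '[[0,[-0.004,0,0],[0,0,0]],[0,[-0.008,0,0],[0,0,0]],[0,[-0.013,0,0],[0,0,0]],[0,[-0.018,0,0],[0,0,0]],[0,[-0.023,0,0],[0,0,0]],[0,[-0.028,0,0],[0,0,0]],[0,[-0.033,0,0],[0,0,0]],[0,[-0.038,0,0],[0,0,0]],[0,[-0.043,0,0],[0,0,0]],[0,[-0.043,0,0],[0,0,0]]]'
python3 - <<'E'
from h import *
to()
for n in('scene','side'):
    im=viewer.snapshot(n)[:,:,::-1].copy();cv2.imwrite(f'pics/{n}2.png',im)
a=cv2.imread('pics/scene2.png')[150:290,180:330];b=cv2.imread('pics/side2.png')[180:330,220:370]
cv2.imwrite('pics/c2.png',np.hstack([cv2.resize(a,(400,373)),cv2.resize(b,(373,373))]))
E
```

```text
clock: 3.33
tool_pos: [0.504, -0.2594, 0.0102]
orientation: [-180.0, -0.0, -112.0]
force: [0.2, -0.3, 0.1]
opening: 0.0438
gripper_force: 0.0
clock: 4.17
tool_pos: [0.5199, -0.2192, 0.0094]
orientation: [180.0, 0.0, -112.1]
force: [-0.4, -0.0, 0.3]
opening: 0.0437
gripper_force: 0.0
t 4.17 tcp [ 519.9 -219.2    9.4] rpy [ 180.     0.  -112.1] F [-0.4 -0.   0.3]
```

View pics/c2.png

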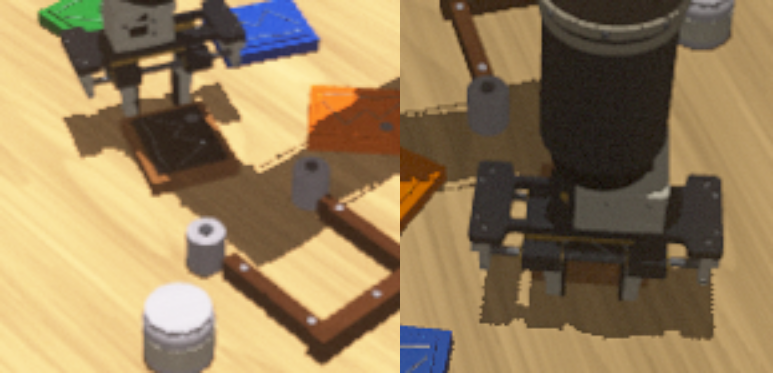

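Left (scene): the block is in front of the fingers, its face centre about crop (180,137), with the arm's shadow on it. Right (side): the arm hides it. I'll measure in scene with lower thresholds.

```bash
python3 - <<'E'
from h import *
im=cv2.imread('pics/scene2.png');p=viewer.camera_params('scene')
s=proj([.552,-.145,.021],p)[0];print(s)
print(im[int(s[1])-14:int(s[1])+22:2,int(s[0])].max(1))
for t in(20,25,30,35,40,45,50,60):print(t,face(im,p,s,26,t))
E
```

```text
[245.87475978 202.92230005]
[ 49  82  47  47  54  49  60  48  51  42  49  49  53  69  86  87  91 146]Traceback (most recent call last):
  File "<stdin>", line 5, in <module>
  File "h.py", line 21, in face
    c=max(cs,key=cv2.contourArea); w=cast(c.reshape(-1,2),p,z)
ValueError: max() iterable argument is empty
```

```bash
python3 - <<'E'
from h import *
im=cv2.imread('pics/scene2.png');p=viewer.camera_params('scene')
for t in(52,56,60,64,68,72):print(t,face(im,p,(246,203),26,t))
c=im[180:232,215:278];cv2.imwrite('pics/c2b.png',cv2.resize(cv2.convertScaleAbs(c,alpha=1.8),None,fx=9,fy=9,interpolation=cv2.INTER_CUBIC))
E
```

```text
52 [ 534.9 -176.6  160.4   75.9   69.2]
56 [ 533.7 -179.4  165.4   77.5   68.3]
60 [ 534.4 -178.7  167.5   78.4   68.1]
64 [ 534.7 -178.7  167.5   79.1   68.3]
68 [ 535.  -177.6  169.6   79.5   68.3]
72 [ 534.3 -177.7  170.    81.8   67.5]
```

View pics/c2b.png

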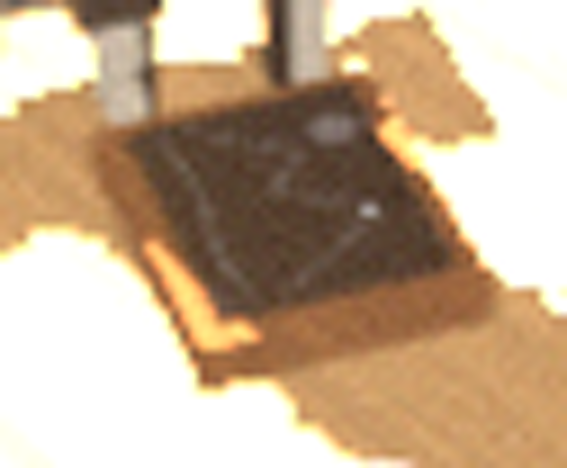

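Enhanced crop: face corners at (135,143), (358,82), (455,265) and (230,315) in 9x crop pixels. The fingers are against the trailing edge, off the face.

```bash
cat >> h.py <<'E'
def tobay(c,yaw,o=(569.5,4.),by=88.2):
    d=np.array(c)-o;a=np.radians(by)
    return np.round([d@[np.cos(a),np.sin(a)],d@[-np.sin(a),np.cos(a)],yaw-by],1)
def corners(px,p,z=.021):
    """face corners far-left,far-right,near-right,near-left -> centre, yaw of pushing axis, sizes"""
    w=cast(px,p,z)*1000; a=(w[2]+w[3]-w[0]-w[1])/2; b=(w[1]+w[2]-w[0]-w[3])/2
    y=np.degrees(np.arctan2(a[1],a[0])); y2=np.degrees(np.arctan2(b[1],b[0]))
    print('c',w.mean(0).round(1),'yaw',y.round(1),'edge-yaw',round(y2,1),'L,W',np.linalg.norm(a).round(1),np.linalg.norm(b).round(1)); return w.mean(0),y
def block(im,p,guess):
    """face by colour (dark, unsaturated) in the projected neighbourhood of guess=(x,y,yaw) mm,deg; corner-ordered by minAreaRect"""
    g=np.radians(guess[2]);h=np.array([np.cos(g),np.sin(g)]);n=np.array([-h[1],h[0]])
    q=[np.r_[(np.array(guess[:2])+sx*57*h+sy*47*n)/1000,.021] for sx,sy in((-1,-1),(1,-1),(1,1),(-1,1))]
    k=np.zeros(im.shape[:2],np.uint8);cv2.fillConvexPoly(k,proj(q,p).round().astype(int),1)
    i=im.astype(int);m=((i[...,2]-i[...,0]<24)&(i.max(2)<100)).astype(np.uint8)*k
    m=cv2.morphologyEx(cv2.morphologyEx(m,2,np.ones((2,2))),cv2.MORPH_CLOSE,np.ones((5,5)))
    c=max(cv2.findContours(m,0,2)[0],key=cv2.contourArea)
    (cx,cy),(a,b),t=cv2.minAreaRect((cast(c.reshape(-1,2),p,.021)*1000).astype(np.float32))
    if a<b:a,b,t=b,a,t+90
    return np.round([cx,cy,a,b,t%180],1)
E
python3 - <<'E'
from h import *
im=cv2.imread('pics/scene2.png');p=viewer.camera_params('scene')
c,y=corners(np.array([(135,143),(358,82),(455,265),(230,315)])/9+[214.5,179.5],p);print(tobay(c,y))
b=block(im,p,(c[0],c[1],y));print(b,tobay(b[:2],b[4]))
b=block(cv2.imread('pics/scene0.png'),p,(536,-180,68));print(b,tobay(b[:2],b[4]))
E
```

```text
c [ 545.1 -147. ] yaw 67.2 edge-yaw 158.8 L,W 97.7 78.1
[-151.7   19.6  -21. ]
[ 545.9 -142.4   96.5   72.5   66.1] [-147.1   19.   -22.1]
[ 536.6 -173.1   96.8   75.    67.2] [-178.    27.3  -21. ]
```

```bash

python3 -m pendant '[[0,[-0.004,0,0],[0,0,0]],[0,[-0.008,0,0],[0,0,0]],[0,[-0.012,0,0],[0,0,0]],[0,[-0.016,0,0],[0,0,0]],[0,[-0.020,0,0],[0,0,0]],[0,[-0.024,0,0],[0,0,0]],[0,[-0.028,0,0],[0,0,0]],[0,[-0.032,0,0],[0,0,0]],[0,[-0.036,0,0],[0,0,0]],[0,[-0.036,0,0],[0,0,0]]]'
python3 - <<'E'
from h import *
to()
im=viewer.snapshot('scene')[:,:,::-1].copy();cv2.imwrite('pics/scene3.png',im)
p=viewer.camera_params('scene')
b=block(im,p,(559,-113,67.7));print(b,tobay(b[:2],b[4]))
R=100;L=71
for f in(3,6,9,12,15,18,20.3):
    a=np.radians(f);print(f,np.round([-(R*np.sin(a)+L*(1-np.cos(a))),R*(1-np.cos(a))-L*np.sin(a)],1))
c=im[180:242,215:288];cv2.imwrite('pics/c3.png',cv2.resize(cv2.convertScaleAbs(c,alpha=1.8),None,fx=9,fy=9,interpolation=cv2.INTER_CUBIC))
E
```

```text
clock: 5.1
tool_pos: [0.5336, -0.1861, 0.0097]
orientation: [-180.0, 0.0, -112.1]
force: [-0.1, -0.6, -0.0]
opening: 0.0438
gripper_force: 0.0
t 5.1 tcp [ 533.6 -186.1    9.7] rpy [-180.     0.  -112.1] F [-0.1 -0.6 -0. ]
[ 560.8 -110.5   94.9   74.8   67.8] [-114.7    5.1  -20.4]
3 [-5.3 -3.6]
6 [-10.8  -6.9]
9 [-16.5  -9.9]
12 [-22.3 -12.6]
15 [-28.3 -15. ]
18 [-34.4 -17. ]
20.3 [-39.1 -18.4]
```

View pics/c3.png

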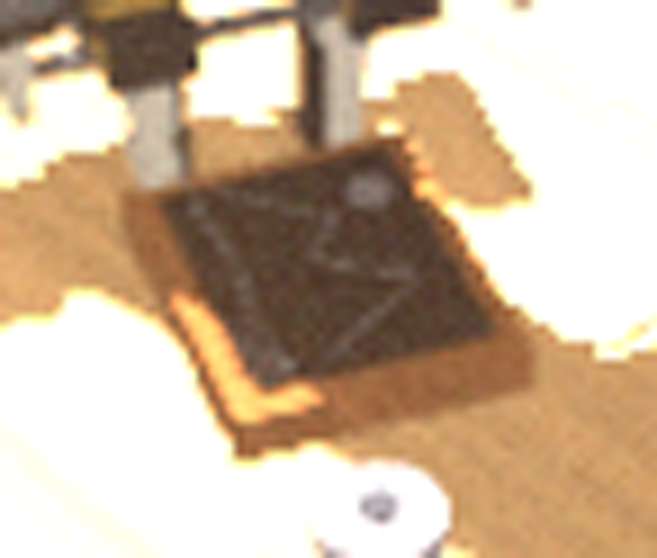

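Face corners are about (163,203), (388,148), (495,330) and (262,385). The block is on plan at bay y ≈ 6 and yaw -20.4, so I'll do the arc.

```bash

python3 -m pendant '[[0,[-0.0053,-0.0036,0],[0,0,-3]],[0,[-0.0108,-0.0069,0],[0,0,-6]],[0,[-0.0165,-0.0099,0],[0,0,-9]],[0,[-0.0223,-0.0126,0],[0,0,-12]],[0,[-0.0283,-0.015,0],[0,0,-15]],[0,[-0.0344,-0.017,0],[0,0,-18]],[0,[-0.0391,-0.0184,0],[0,0,-20.3]],[0,[-0.0391,-0.0184,0],[0,0,-20.3]]]'
python3 - <<'E'
from h import *
to()
im=viewer.snapshot('scene')[:,:,::-1].copy();cv2.imwrite('pics/scene4.png',im)
p=viewer.camera_params('scene')
b=block(im,p,(570,-78,88));print(b,tobay(b[:2],b[4]))
c=im[180:292,215:348];cv2.imwrite('pics/c4.png',cv2.resize(cv2.convertScaleAbs(c,alpha=1.4),None,fx=5,fy=5,interpolation=cv2.INTER_CUBIC))
E
```

```text
clock: 5.82
tool_pos: [0.5656, -0.1571, 0.0097]
orientation: [-180.0, -0.0, -91.7]
force: [0.4, -0.1, -0.3]
opening: 0.0437
gripper_force: 0.0
t 5.82 tcp [ 565.6 -157.1    9.7] rpy [-180.    -0.   -91.7] F [ 0.4 -0.1 -0.3]
[568.7 -77.2  97.6  76.6  88.3] [-81.2  -1.8   0.1]
```

View pics/c4.png

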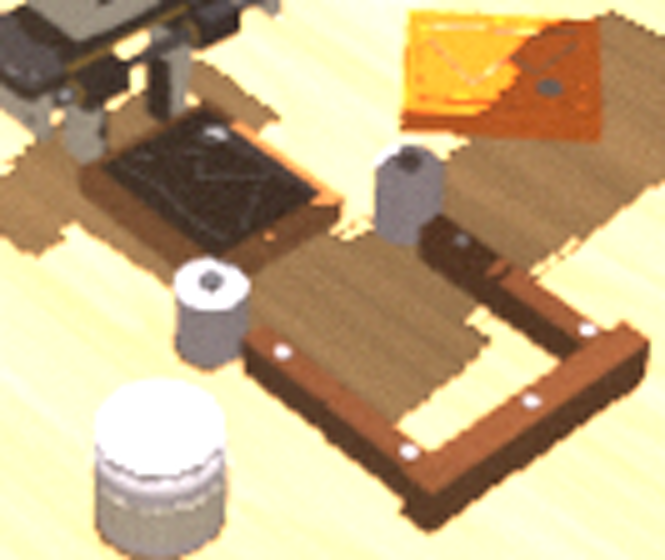

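The block sits squarely before the posts, with face corners at about (103,168), (205,108), (318,190) and (215,250), and post bores at (212,281) and (408,158) in 5x crop pixels. I'll compute the lateral offset.

```bash
python3 - <<'E'
from h import *
p=viewer.camera_params('scene');im=cv2.imread('pics/scene4.png')
f=lambda q:(np.array(q)+.5)/5-.5+[215,180]
c,y=corners(f([(103,168),(205,108),(318,190),(215,250)]),p)
po=cast(f([(212,281),(408,158)]),p,.045)*1000
stop=cast(f([(415,462),(622,325)]),p,.032)*1000
inner=cast(f([(300,342),(418,452)]),p,.025)*1000
print('posts',po,'stop ridge',stop)
d=po[1]-po[0];by=np.degrees(np.arctan2(d[1],d[0]))+90
# left post is -y or +y? report
print('mid',po.mean(0),'across',np.degrees(np.arctan2(d[1],d[0])),np.linalg.norm(d))
d=stop[1]-stop[0];print('stop dir',np.degrees(np.arctan2(d[1],d[0])))
for o in (po.mean(0),(569.5,4.)):print(tobay(c,y,o))
hsv=cv2.cvtColor(im,cv2.COLOR_BGR2HSV)
for q in((257,236),(296,212)):
    x,y0=q;s=hsv[y0-9:y0+6,x-10:x+11]; g=cv2.cvtColor(im,6)[y0-9:y0+6,x-10:x+11]; print(g[:, ::2])
E
```

```text
c [566. -83.] yaw 89.3 edge-yaw 179.2 L,W 96.6 78.1
posts [[6.40104056e+02 2.96033806e-01]
 [4.91592801e+02 8.64476600e-01]] stop ridge [[645.73893124 156.47343042]
 [495.01922745 163.42618306]]
mid [565.84842855   0.5802552 ] across 179.78069531548118 148.51234286831084
stop dir 177.3587980944457
[-83.5  -2.8   1.1]
[-87.    0.8   1.1]
[[ 67  64  58  43  40  41  51  39  40  59  63]
 [ 65  64  59  56  41  38  42  40  54  68  62]
 [ 64  67  63  61  48  42  41  47  63  66  69]
 [ 70  65  65  68  57  45  46  64  63  66  70]
 [ 76  65  66  79 101  95  65  63  63  60  62]
 [ 93  67  77 147 184 183 112  74  63  59  62]
 [ 95  78 136 215 211 200 180 144  65  62  72]
 [ 96 100 199 215 175 121 193 218 100  65  87]
 [ 97 111 222 215 110 104 139 217 178  85  92]
 [128 120 222 215  96  99 132 219 216  92  92]
 [193 153 224 215 128  74 167 219 214  93  89]
 [223 177 217 213 204 135 217 221 194  96  91]
 [223 187 193 216 218 218 219 218 151  93  99]
 [218 190 133 200 220 220 215 192  92  94  98]
 [216 196  95 130 196 206 177 131  90  89  93]]
[[222 226 229 226 179  80  78  77  77  76  78]
 [222 222 226 228 201  79  78  77  80  76  77]
 [222 219 224 229 186  81  80  80  80  78  75]
 [224 219 222 225 201 149 138 138 140 139  78]
 [225 220 216 222 227 229 224 214 217 219 139]
 [222 223 214 216 218 208 216 210 218 220 209]
 [220 225 219 211 182  89 109 156 214 207 156]
 [220 225 214 200 146  74  78  87 191 170  96]
 [224 220 222 147  71  48  61  92 127 158  95]
 [225 224 208  86  70  50  52  92  89  95  92]
 [224 225 136  92  76  57  66  91  92  99  99]
 [226 224 106  89  91  74  81  93  90  94 101]
 [226 224 106  91  88  90  94  90  88  93 102]
 [224 225 107  96  88  92  92  87  89  95  99]
 [227 223  99  91  90  93  95  94  90  87  97]]
```

```bash

python3 -m pendant '[[0,[-0.004,0,0],[0,0,0]],[0,[-0.008,0,0],[0,0,0]],[0,[-0.012,0,0],[0,0,0]],[0,[-0.016,0,0],[0,0,0]],[0,[-0.020,0,0],[0,0,0]],[0,[-0.024,0,0],[0,0,0]],[0,[-0.028,0,0],[0,0,0]],[0,[-0.032,0,0],[0,0,0]],[0,[-0.036,0,0],[0,0,0]],[0,[-0.040,0,0],[0,0,0]]]'
python3 - <<'E'
from h import *
to()
im=viewer.snapshot('scene')[:,:,::-1].copy();cv2.imwrite('pics/scene5.png',im)
c=im[180:292,215:348];cv2.imwrite('pics/c5.png',cv2.resize(cv2.convertScaleAbs(c,alpha=1.4),None,fx=5,fy=5,interpolation=cv2.INTER_CUBIC))
E
```

```text
clock: 6.7
tool_pos: [0.5661, -0.1171, 0.0096]
orientation: [-180.0, -0.0, -91.8]
force: [0.2, -2.1, -0.9]
opening: 0.044
gripper_force: 0.7
t 6.7 tcp [ 566.1 -117.1    9.6] rpy [-180.    -0.   -91.8] F [ 0.2 -2.1 -0.9]
```

View pics/c5.png

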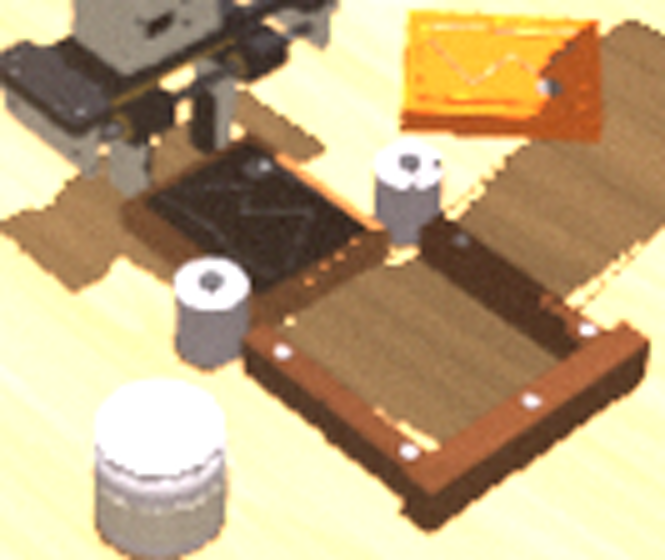

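The leading end is now between the posts (crop corners ~(388,235) and (255,310)), force only ~2 N, bay undisturbed. Continuing.

```bash

python3 -m pendant '[[0,[-0.004,0,0],[0,0,0]],[0,[-0.008,0,0],[0,0,0]],[0,[-0.012,0,0],[0,0,0]],[0,[-0.016,0,0],[0,0,0]],[0,[-0.020,0,0],[0,0,0]],[0,[-0.024,0,0],[0,0,0]],[0,[-0.028,0,0],[0,0,0]],[0,[-0.032,0,0],[0,0,0]],[0,[-0.036,0,0],[0,0,0]],[0,[-0.040,0,0],[0,0,0]]]'
python3 -m pendant '[[0,[-0.004,0,0],[0,0,0]],[0,[-0.008,0,0],[0,0,0]],[0,[-0.012,0,0],[0,0,0]],[0,[-0.016,0,0],[0,0,0]],[0,[-0.020,0,0],[0,0,0]],[0,[-0.024,0,0],[0,0,0]],[0,[-0.028,0,0],[0,0,0]],[0,[-0.032,0,0],[0,0,0]],[0,[-0.036,0,0],[0,0,0]],[0,[-0.040,0,0],[0,0,0]]]'
python3 - <<'E'
from h import *
to()
im=viewer.snapshot('scene')[:,:,::-1].copy();cv2.imwrite('pics/scene6.png',im)
c=im[180:292,215:348];cv2.imwrite('pics/c6.png',cv2.resize(cv2.convertScaleAbs(c,alpha=1.4),None,fx=5,fy=5,interpolation=cv2.INTER_CUBIC))
p=viewer.camera_params('scene');b=block(im,p,(570,38,88));print(b,tobay(b[:2],b[4]))
E
```

```text
clock: 7.58
tool_pos: [0.5674, -0.0771, 0.0096]
orientation: [-180.0, -0.0, -91.8]
force: [-1.2, -2.0, 1.1]
opening: 0.044
gripper_force: 0.9
clock: 8.42
tool_pos: [0.5686, -0.0372, 0.0096]
orientation: [-180.0, -0.0, -91.8]
force: [0.2, -2.1, 0.6]
opening: 0.0439
gripper_force: 1.0
t 8.42 tcp [568.6 -37.2   9.6] rpy [-180.    -0.   -91.8] F [ 0.2 -2.1  0.6]
[572.2  41.4  98.2  79.   89. ] [37.5 -1.5  0.8]
```

View pics/c6.png

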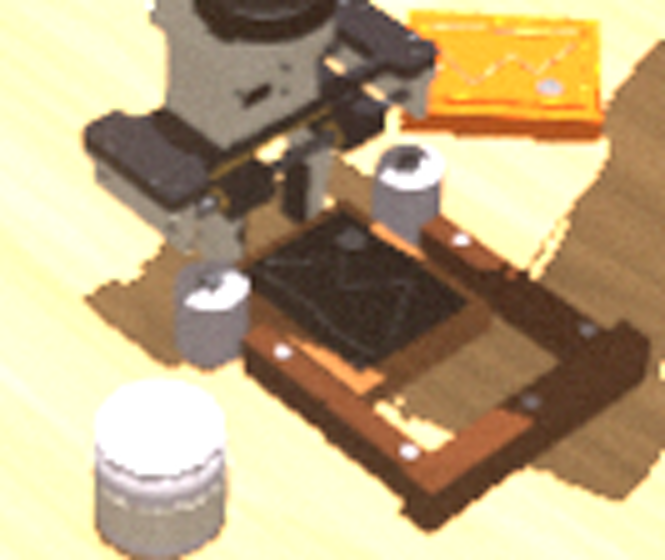

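The block lies inside the bay between the side rails (front edge ~(490,325)–(390,395)), square, about 60 mm short. The fingers clear the posts.

```bash

python3 -m pendant '[[0,[-0.005,0,0],[0,0,0]],[0,[-0.010,0,0],[0,0,0]],[0,[-0.015,0,0],[0,0,0]],[0,[-0.020,0,0],[0,0,0]],[0,[-0.025,0,0],[0,0,0]],[0,[-0.030,0,0],[0,0,0]],[0,[-0.035,0,0],[0,0,0]],[0,[-0.040,0,0],[0,0,0]],[0,[-0.045,0,0],[0,0,0]],[0,[-0.049,0,0],[0,0,0]]]'|grep -E 'tool_pos|force'
for i in 1 2; do python3 -m pendant '[[0,[-0.001,0,0],[0,0,0]],[0,[-0.002,0,0],[0,0,0]],[0,[-0.003,0,0],[0,0,0]]]'|grep -E 'tool_pos|force'; done
```

```text
tool_pos: [0.5702, 0.012, 0.0095]
force: [-0.1, -1.5, 0.6]
gripper_force: 1.0
tool_pos: [0.5703, 0.0145, 0.0096]
force: [0.7, -2.6, 0.5]
gripper_force: 1.0
tool_pos: [0.5704, 0.0173, 0.0095]
force: [0.4, -1.7, 0.9]
gripper_force: 0.9
```

```bash
python3 -m pendant '[[0,[-0.001,0,0],[0,0,0]],[0,[-0.002,0,0],[0,0,0]]]'|grep -E 'tool_pos|force'; python3 -m pendant '[[0,[-0.001,0,0],[0,0,0]],[0,[-0.002,0,0],[0,0,0]]]'|grep -E 'tool_pos|force'
```

```text
tool_pos: [0.5704, 0.0194, 0.0096]
force: [-0.4, -1.4, 1.4]
gripper_force: 0.9
tool_pos: [0.5705, 0.0215, 0.0096]
force: [-0.3, -1.5, 1.6]
gripper_force: 0.9
```

```bash
python3 -m pendant '[[0,[-0.001,0,0],[0,0,0]],[0,[-0.001,0,0],[0,0,0]]]'|grep -E 'tool_pos|force'
```

```text
tool_pos: [0.5705, 0.0226, 0.0095]
force: [0.1, -0.6, -0.6]
gripper_force: 0.4
```

```bash
python3 -m pendant '[[0,[-0.001,0,0],[0,0,0]],[0,[-0.0015,0,0],[0,0,0]]]'|grep -E 'tool_pos|^force'; python3 -m pendant '[[0,[-0.001,0,0],[0,0,0]],[0,[-0.0015,0,0],[0,0,0]]]'|grep -E 'tool_pos|^force'
```

```text
tool_pos: [0.5706, 0.0238, 0.0096]
force: [0.8, -5.4, 0.1]
tool_pos: [0.5707, 0.0241, 0.0096]
force: [3.8, -14.0, -0.3]
```

```bash
python3 -m pendant '[[0,[-0.001,0,0],[0,0,0]],[0,[-0.0015,0,0],[0,0,0]]]'|grep -E 'tool_pos|^force'
```

```text
tool_pos: [0.5707, 0.0242, 0.0097]
force: [6.6, -21.5, -0.2]
```

The block has met the stop at y ≈ 0.024 with 21 N. The two-finger line may hold it slightly skewed, so I'll back off, close the fingers, turn 8° and seat it with one contact point near the middle.

```bash
python3 -m pendant '[[0,[0.006,0,0],[0,0,0]],[0,[0.014,0,0],[0,0,0]],[0,[0.014,0,0],[0,0,0]],[-1,[0.014,-0.018,0],[0,0,0]],[-1,[0.014,-0.018,0],[0,0,4]],[-1,[0.014,-0.018,0],[0,0,8]],[-1,[0.014,-0.018,0],[0,0,8]],[-1,[0.014,-0.018,0],[0,0,8]],[-1,[0.014,-0.018,0],[0,0,8]],[-1,[0.014,-0.018,0],[0,0,8]]]'
python3 - <<'E'
from h import *
to((571+18,18,9.6,-99.8),(571+18,21,9.6,-99.8))
im=viewer.snapshot('scene')[:,:,::-1].copy();cv2.imwrite('pics/scene7.png',im)
p=viewer.camera_params('scene');b=block(im,p,(572,100,88));print(b,tobay(b[:2],b[4]))
E
```

```text
clock: 11.63
tool_pos: [0.5883, 0.0125, 0.0096]
orientation: [-180.0, 0.0, -99.7]
force: [0.3, 0.1, 0.1]
opening: 0.0036
gripper_force: 0.0
t 11.63 tcp [588.3  12.5   9.6] rpy [-180.     0.   -99.7] F [0.3 0.1 0.1]
shift [-0.0056  0.0002  0.    ] turn [-0.01  0.01  0.07]
shift [-0.0085  0.0007  0.    ] turn [-0.01  0.01  0.07]
[574.3 102.2  98.4  77.7  87.6] [98.3 -1.7 -0.6]
```

```bash
python3 -m pendant '[[-1,[-0.002,0,0],[0,0,0]],[-1,[-0.004,0,0],[0,0,0]],[-1,[-0.006,0.001,0],[0,0,0]],[-1,[-0.0075,0.001,0],[0,0,0]],[-1,[-0.009,0.001,0],[0,0,0]]]'|grep -E 'tool_pos|^force'; python3 -m pendant '[[-1,[-0.001,0,0],[0,0,0]],[-1,[-0.001,0,0],[0,0,0]]]'|grep -E 'tool_pos|^force'
```

```text
tool_pos: [0.5887, 0.0216, 0.0096]
force: [0.1, -3.6, -1.4]
tool_pos: [0.5888, 0.0218, 0.0095]
force: [0.4, -4.2, -0.3]
```

```bash
python3 -m pendant '[[-1,[-0.001,0,0],[0,0,0]],[-1,[-0.001,0,0],[0,0,0]]]'|grep -E 'tool_pos|^force'
```

```text
tool_pos: [0.5888, 0.0221, 0.0095]
force: [0.9, -7.9, -0.2]
```

```bash
python3 -m pendant '[[-1,[-0.001,0,0],[0,0,0]],[-1,[-0.0015,0,0],[0,0,0]]]'|grep -E 'tool_pos|^force'; python3 -m pendant '[[-1,[0.006,0,0],[0,0,0]],[-1,[0.014,0,0],[0,0,0]],[-1,[0.014,0,-0.03],[0,0,0]],[-1,[0.014,0,-0.07],[0,0,0]],[-1,[0.014,0,-0.11],[0,0,0]],[-1,[0.10,0,-0.14],[0,0,0]],[-1,[0.20,0,-0.14],[0,0,0]],[-1,[0.20,0,-0.14],[0,0,0]],[-1,[0.20,0,-0.14],[0,0,0]],[-1,[0.20,0,-0.14],[0,0,0]]]'; python3 -m pendant '[[-1,[0.15,0,-0.04],[0,0,0]],[-1,[0.15,0,-0.04],[0,0,0]],[-1,[0.15,0,-0.04],[0,0,0]],[-1,[0.15,0,-0.04],[0,0,0]],[-1,[0.15,0,-0.04],[0,0,0]],[-1,[0.15,0,-0.04],[0,0,0]]]'|grep tool_pos
python3 - <<'E'
from h import *
im=viewer.snapshot('scene')[:,:,::-1].copy();cv2.imwrite('pics/scene8.png',im)
sd=viewer.snapshot('side')[:,:,::-1].copy();cv2.imwrite('pics/side8.png',sd)
p=viewer.camera_params('scene');b=block(im,p,(572,100,88));print(b,tobay(b[:2],b[4]))
p=viewer.camera_params('side');b=block(sd,p,(572,95,88));print(b,tobay(b[:2],b[4],(569,-.5)))
a=im[195:295,235:360];b=sd[140:240,215:345]
cv2.imwrite('pics/c8.png',np.vstack([cv2.resize(a,(375,300),interpolation=2),cv2.resize(b,(375,288),interpolation=2)]))
E
```

```text
tool_pos: [0.5888, 0.0224, 0.0095]
force: [2.9, -16.4, 0.9]
clock: 13.43
tool_pos: [0.5542, -0.1753, 0.1504]
orientation: [-179.9, 0.0, -99.9]
force: [0.4, -0.1, -0.6]
opening: 0.0004
gripper_force: 0.0
tool_pos: [0.529, -0.3217, 0.1897]
[574.4 102.7  95.8  76.6  87.6] [98.8 -1.8 -0.6]
[573.   87.5  97.7  77.9  88.4] [88.1 -1.2  0.2]
```

View pics/c8.png

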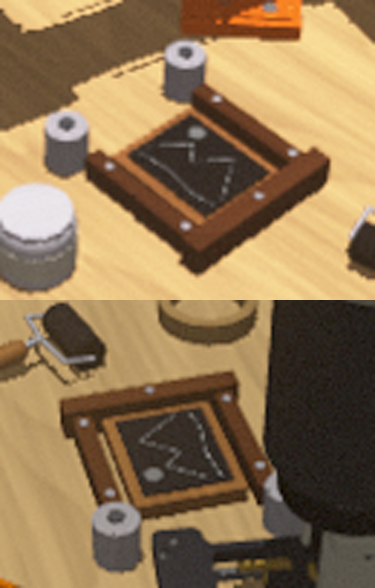

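Both views show the block home in the bay, its leading end along the stop rail, yaw within 0.6° of it. The can, roller and tape are undisturbed and the arm is clear, so I'm handing in.

```bash
python3 -c "
from plant import workorder;print(workorder.close_job())"
```

```text
the job is handed in; nothing more can be done
None
```

I pushed the block flat between the posts into the bay until it met the stop rail firmly; the last pictures show it about square to the rail and the can, ink roller and tape unmoved, and I handed the job in (verdict not shown).

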